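# Lock the extractor's gate plate and hold its sprung shutter half open

### The arm

A 7-joint arm with a two-finger parallel gripper is mounted at the origin on a cart in front of the work surface, level with it; the furniture and walls round the work are solid. World frame = base frame: x ahead of the robot, y to its left, z up, the work surface at z = 0. Lengths are in mm, angles in rad, forces in N, time in s.
With the tool pointing down it reaches from about 425 to 875 mm from the base axis. Payload 4.7 kg.
Tool frame: the origin (TCP) lies between the finger pads; the fingertips stand 8 mm ahead of it and the grasp point (between the pads) lies 11 mm behind it; z points along the fingers, y is the line along which they close (so a half turn about z gives the same grasp; the last joint's range is limited). The gripper opens to 87 mm and grips with 3 to 60 N. Pads are 19 mm wide; open, the fingers measure 117 mm over their backs; the gripper's body (75 mm by 190 mm) begins 51 mm behind the grasp point.
Start: joints at [1.274, 0.321, -0.07, 1.45, 0.023, 1.371, -0.057], TCP at [198.763, -618.884, 230.587] pointing down, gripper open.
Joint ranges: [-2.86, 2.86], [-0.3, 2.09], [-1.38, 1.24], [0.06, 2.45], [-1.56, 4.7], [0.09, 2.05], [-2.69, 2.69]. Speed limits (rad/s): [2.57, 2.57, 3.14, 3.14, 3.14, 3.14, 3.14].

### API

Orientations are given as a 3x3 rotation matrix whose columns are the frame's x, y, z axes.
In Python, from plant import env, capture, camera_params gives the robot as it stands.
- The arm moves only by the tool play_rows, never from a script. Its arguments are lists of equal length, an entry for each row: "linear": the shift along the tool's x, y, z each as a share of 15 cm, from -1 to 1, a list of three; "turn": the turn about the tool's z as a share of 360 degrees, from -1 to 1; "grip": the closure, from -1 (fully open) to 1 (shut). In form: {"linear": [[x, y, z], ...], "turn": [turn, ...], "grip": [grip, ...]}. A call has 1 to 20 rows; each row is the pose to reach, as a shift and turn from the pose commanded when the call began, along the tool's axes at that moment, turning the shorter way round; what a row does not reach only later rows make up. A row lasts 1/12 s, in which the tool goes at most 41.7 mm and 7.16 degrees, less where a joint would pass 70% of its speed; a pose out of reach is approached as far as the arm can. A call with a number of a shift or a turn outside -1 to 1 is refused whole. A call with a gripper value outside its range is refused whole. The fingers move at their own pace and stop on an object; "squeeze" is the grip in N (left out, the last holds). Time passes only in rows, so rows that repeat a pose let the fingers close. It gives the time, the measured TCP pose, the force, the opening and the grip force at its end, in the units of the state.
- env.state(): the state, without advancing time (a new reading comes with each control period).
- capture(name): name is "side" or "top" or "wrist"; returns the picture (420x560x3 uint8, red, green, blue); there is no depth.
- camera_params(name): a dict with "mtx" (3x3 intrinsics, pixels), "distortion" ([k1, k2, p1, p2, k3] as OpenCV has them; the pictures are not rectified), "pose" (4x4, takes a point from camera to world coordinates). Camera axes: x right, y down, z forward; pixel columns grow to the right and rows downward; lengths in mm; the calibration is good to about 2 mm. A picture is of the moment at which its call begins: read the wrist's pose just before it. camera_params takes no time and is no camera call; for the wrist camera it gives the pose at the moment of the call.
- env.sign_off(): hands the job in; it is judged then, once.
The state is a dict: "t": time; "q": joint angles; "qvel": joint speeds; "tau": joint torques, N m; "ee_pos": TCP position; "tool_rot": TCP orientation; "ft_force": force on the tool from outside, world axes, zero at the start; "moment": the same for the moment, N m; "finger_gap": opening from 0.0 (shut) to 1.0 (fully open); "grip_force": force on a finger pad.
Only numpy, scipy, OpenCV 4.12 (cv2) and the standard library are available. Lean on these libraries where they do the work, as an engineer would, in place of code of your own. Each camera call takes 0.05 s, during which the arm holds its last target. There are 200 camera calls.

### The job

The bench dust extractor has just had its filter changed, and one of the two captive screw knobs of its gate plate still stands proud: push that knob down and turn it clockwise as far as it goes, so that it catches and stays down. Only then pull the sprung inlet shutter out by its black tab to half of its travel, and hold it there against the spring for the draught check: the job finishes with the robot still holding the tab, the shutter half open. Leave the things lying round the extractor alone.

Things in the scene. Friction and masses are not known exactly. Their poses are not given: they have to be found in the camera images.
- extractor: blue bench dust extractor, a steel box 220 x 280 x 88 mm screwed to the bench. Origin at the centre of its underside, x away from its louvred front, y to the left seen from the front, z up. On it lies an aluminium gate plate (x -75..75, y -80..120 mm, top face at z = 102 mm) with a round 56 mm inlet at (0, -5) mm in a rubber collar of 72 mm outer diameter, 14 mm high; the black knob at (-50, 88) mm is the one still proud, the one at (50, 88) mm is already locked
- knob_grip (a point): grip point of the proud knob, on its axis, 28 mm above the gate plate as it starts; black round fluted knob 34 mm across, its head from 15 to 40 mm above the plate until it is pressed; x along the white line on its head, z up. Its axis is upright
- knob_press (a joint): how far the knob is pressed down, m: 0 proud (sprung up), at most 0.007; takes 3.5 N to start and 7 N fully down. Only when it is at least 0.0045 down can it turn past about 0.7; then its cross pin catches under a ledge and it stays at about 0.0045 when let go
- knob_turn (a joint): turn of the knob, rad, growing clockwise seen from above; starts between -0.25 and 0.2, end stop at 1.4 (locked: white line at the red dot)
- shutter (a joint): how far the shutter is pulled out, m: 0 shut, 0.060 fully open, 0.030 half; the spring pulls it shut with about 4.3 N at 0, 8.2 N at half and 12 N fully open. A red line across the blade comes out from under the edge of the plate at half travel
- pull_tab (a point): black upright pull tab on the outer end of the shutter blade, 48 mm along its x, 12 mm thick along its y, 34 mm high; the point is at its centre, 30 mm above the level of the gate plate's top, clear air below it down to the blade 26 mm under the point for the first 13 mm beside it; axes as the extractor's. It is pulled along -y (away from the inlet) and starts 107 mm from the extractor's origin
- screwdriver: loose bystander: red-handled screwdriver, 200 mm, lying on the bench; origin under its middle
- tape_roll: loose bystander: roll of masking tape lying flat, 96 mm across, 24 mm high; origin under its middle
- sanding_block: loose bystander: wooden sanding block 63 x 112 x 30 mm; origin under its middle
- marker: loose bystander: red and white felt marker, 131 mm long, lying on the bench; origin under its middle
- mug: loose bystander: white mug of coffee, 92 mm high; origin under its middle

How it is judged (in metres and radians):
On the way, in this order (a step that is already met when the one before it is completed fails the run):
1. the knob is pushed in and turned until it is locked (value of joint knob_turn above 1.1 rad and value of joint knob_press above 0.0035 m), for 0.2 s.
2. the shutter is drawn to half of its travel by its tab and held there (value of joint shutter between 0.024 and 0.036 m and contact force between the fingers and shutter above 3 N), for 0.5 s.
At the end, for the whole second after the job is handed in: The fingers hold the pull tab (more than 3 N of contact, nothing else wedging it) with the shutter at rest at half of its 60 mm travel, within 6 mm; the knob is still locked (turned past 1.1 rad and down by more than 3.5 mm) (all of step 1 and all of step 2 and velocity of joint shutter between -0.01 and 0.01 m/s and contact force between each of screwdriver, tape_roll, sanding_block, marker, mug and shutter below 0.3 N); the arm keeps its last pose, push and grip.
It fails at once if the shutter is pulled open before the knob is locked (value of joint shutter above 0.01 m and not (value of joint knob_turn above 1.1 rad and value of joint knob_press above 0.0035 m)).
It fails at once if a bystander is shoved or knocked (distance of any of screwdriver, tape_roll, sanding_block, marker, mug from where it was at the start of the episode above 0.03 m).
It also fails if it takes over 50 s, if anything falls off the work surface, if the arm or the gripper's body presses on something with over 40 N, if the wrist force passes 120 N, or if a joint passes its speed limit or range.

## Working session

There is one attempt and no reset: what is moved stays moved. The work goes in short steps, Python scripts to look and compute and a tool call to move; the robot and the scene stay as the last step left them, time stands still between calls to the robot, and variables do not carry over. Pictures are saved under pics/ and viewed, at most 10 in all, crops included, and the job is handed in when it is done.

Besides the shell and the picture viewer there is one more tool, called after ">>>" by a JSON object that holds its "api" and its "payload", one argument or row to a line. play_rows: Moves the arm, as the interface text tells. Shift numbers are shares of 15 cm and turn numbers shares of 360 degrees, none past 1 either way. Its arguments: {"type":"object","properties":{"linear":{"type":"array"},"turn":{"type":"array"},"grip":{"type":"array"},"squeeze":{"type":"number"}},"required":["linear","turn","grip"]}

```bash
mkdir -p pics; ls; python3 - <<'E'
from plant import env,capture,camera_params
import cv2,numpy as np
s=env.state();print(s)
for n in("side","top"):
    im=capture(n);cv2.imwrite(f"pics/{n}0.png",im[:,:,::-1]);p=camera_params(n);print(n,p)
E
```

```text
pics
{'t': 0.0, 'q': array([ 1.27410637,  0.32183004, -0.0701077 ,  1.45168185,  0.02258885,
        1.37079569, -0.05689984]), 'qvel': array([ 1.19784436e-04,  6.52930696e-05,  1.31563695e-03, -7.74903586e-05,
       -3.96533995e-04,  2.24308622e-06,  3.80319536e-05]), 'tau': array([ 1.28412787e-03, -4.91285992e+01, -4.02976535e-01, -3.12528956e+01,
       -6.39348174e-02,  4.37695370e-02,  1.80267848e-04]), 'ee_pos': array([ 198.58131237, -618.35257314,  229.45366314]), 'tool_rot': array([[ 9.52076831e-01,  3.05858244e-01, -6.65718113e-04],
       [ 3.05858958e-01, -9.52075115e-01,  1.80897621e-03],
       [-8.05233626e-05, -1.92590018e-03, -9.99998142e-01]]), 'ft_force': array([ 0.47999615,  0.87955037, -0.503597  ]), 'moment': array([ 0.07771885,  0.02264054, -0.05453149]), 'grip_force': 0.0, 'finger_gap': 1.002326092714394}
side {'mtx': array([[510.52731244,   0.        , 277.91328345],
       [  0.        , 510.52731244, 216.3390703 ],
       [  0.        ,   0.        ,   1.        ]]), 'distortion': array([-0.10589496,  0.        ,  0.        ,  0.        ,  0.        ]), 'po
[... 246 characters left out ...]
6715476e+02],
       [ 0.00000000e+00,  0.00000000e+00,  0.00000000e+00,
         1.00000000e+00]])}
top {'mtx': array([[504.06211009,   0.        , 290.87141055],
       [  0.        , 504.06211009, 200.21767695],
       [  0.        ,   0.        ,   1.        ]]), 'distortion': array([-0.1125374,  0.       ,  0.       ,  0.       ,  0.       ]), 'pose': array([[-1.92881013e-02, -9.94142630e-01,  1.06340962e-01,
         3.27539794e+02],
       [-9.99813922e-01,  1.92105709e-02, -1.75346119e-03,
         8.21094303e+01],
       [-2.99680077e-04, -1.06354996e-01, -9.94328178e-01,
         1.41208469e+03],
       [ 0.00000000e+00,  0.00000000e+00,  0.00000000e+00,
         1.00000000e+00]])}
```

View pics/top0.png

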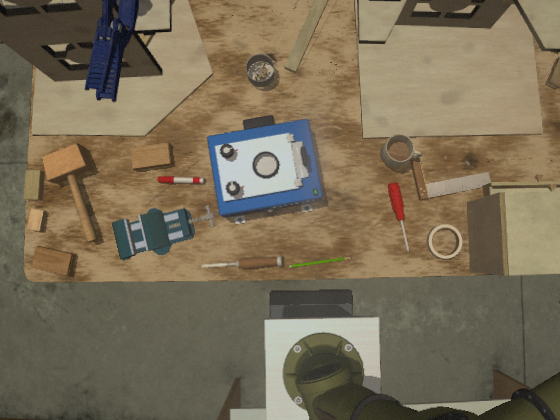

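View pics/side0.png

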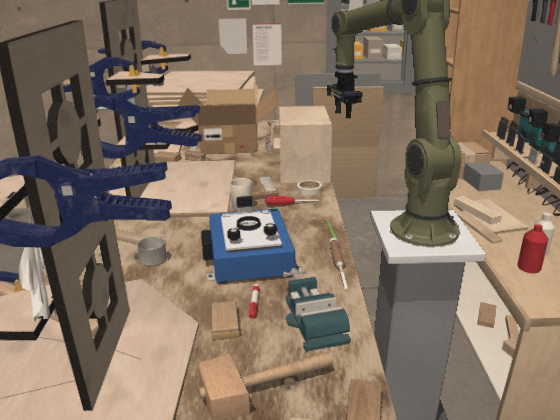

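The top view shows the blue extractor at about (267,167), the inlet at (266,164), knobs at (227,151) and (233,187), and the tab near (303,160). World +x points up in the image and +y points left, so the proud knob should be the nearer one, at (233,187).

```bash
cat >h.py <<'E'
from plant import env,capture,camera_params
import cv2,numpy as np
def ray(p,uv,z):
    u=cv2.undistortPoints(np.array(uv,float).reshape(-1,1,2),p["mtx"],p["distortion"]).reshape(-1,2)
    P=p["pose"];d=np.c_[u,np.ones(len(u))]@P[:3,:3].T;c=P[:3,3]
    return c+d*((z-c[2])/d[:,2])[:,None]
def proj(p,X):
    P=np.linalg.inv(p["pose"]);r,_=cv2.Rodrigues(P[:3,:3])
    return cv2.projectPoints(np.array(X,float).reshape(-1,1,3),r,P[:3,3],p["mtx"],p["distortion"])[0].reshape(-1,2)
E
python3 - <<'E'
from h import *
im=cv2.imread("pics/top0.png");p=camera_params("top")
hsv=cv2.cvtColor(im,cv2.COLOR_BGR2HSV)
m=cv2.inRange(hsv,(100,120,60),(125,255,255));m[:, :190]=0;m[:110]=0;m[230:]=0;m[:,340:]=0
c=max(cv2.findContours(m,0,2)[0],key=cv2.contourArea);h=cv2.convexHull(c)
b=cv2.boxPoints(cv2.minAreaRect(h));print(cv2.minAreaRect(h),b)
W=ray(p,b,88);print(W,[np.linalg.norm(W[i]-W[i-1]) for i in range(4)],W.mean(0))
print(ray(p,[(227,151),(233,187),(266,164)],116))
print(ray(p,[(395,150),(303,160)],92))
print("bystanders", ray(p,[(398,215),(445,241),(152,157),(181,180)],15))
print("box",ray(p,[(470,193),(470,273),(505,193)],200))
cv2.imwrite("pics/topc.png",cv2.resize(im[110:225,195:335],None,fx=5,fy=5,interpolation=cv2.INTER_CUBIC))
E
```

```text
((259.729736328125, 167.37838745117188), (80.22669982910156, 94.69381713867188), 80.53767395019531) [[206.43243 135.5946 ]
 [299.83783 120.02704]
 [313.02704 199.16217]
 [219.62164 214.72974]]
[[648.49686029 303.708004    88.        ]
 [686.02556483  51.41717217  88.        ]
 [470.82113138  21.17515197  88.        ]
 [434.25822466 268.58238989  88.        ]] [np.float64(217.0990597963586), np.float64(255.0667902520079), np.float64(217.31895444980876), np.float64(250.09435723495602)] [559.90044529 161.22067951  88.        ]
[[599.09907401 244.69800956 116.        ]
 [503.57782459 229.44434911 116.        ]
 [562.39266088 142.850504   116.        ]]
[[ 598.56908689 -201.6578255    92.        ]
 [ 575.60853294   45.46858882   92.        ]]
bystanders [[ 429.65656822 -218.72293562   15.        ]
 [ 354.00640589 -348.88631164   15.        ]
 [ 608.03045702  471.7079508    15.        ]
 [ 540.16725497  387.82289819   15.        ]]
box [[ 466.50116233 -360.56815756  200.        ]
 [ 271.52057916 -350.41261284  200.        ]
 [ 464.89044639 -450.10153577  200.        ]]
```

View pics/topc.png

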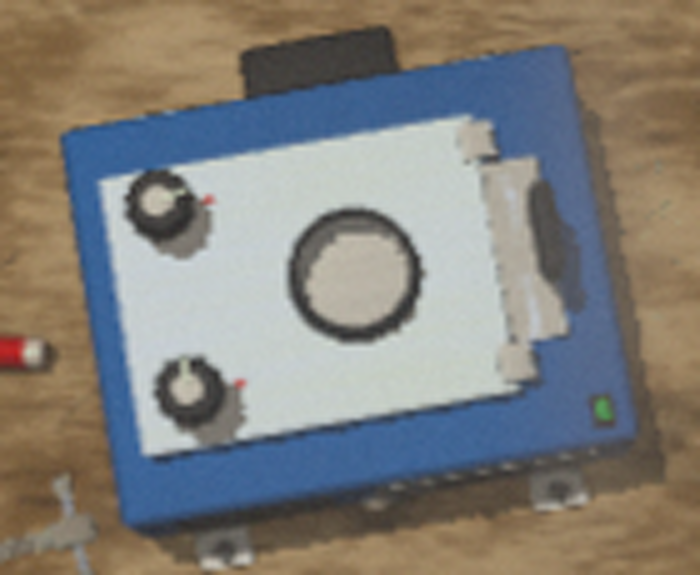

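>>> {"api": "play_rows", "payload": {
  "linear": [
    [0, 0, -0.6],
    [0, 0, -0.6],
    [0, 0, -0.6],
    [0.5, 0, -0.6],
    [1, 0, -0.6],
    [1, 0, -0.6],
    [1, 0, -0.6],
    [1, 0, -0.6],
    [1, 0, -0.6],
    [1, 0, -0.6],
    [1, 0, -0.6],
    [1, 0, -0.6],
    [1, 0, -0.6]
  ],
  "turn": [-0.227, -0.227, -0.227, -0.227, -0.227, -0.227, -0.227, -0.227, -0.227, -0.227, -0.227, -0.227, -0.227],
  "grip": [-1, -1, -1, -1, -1, -1, -1, -1, -1, -1, -1, -1, -1]
}}

```text
t: 1.18
ee_pos: [341.4, -572.9, 319.8]
tool_rot: [[-0.167, 0.986, -0.001], [0.986, 0.167, 0.001], [0.001, -0.0, -1.0]]
ft_force: [0.1, -0.5, 0.6]
finger_gap: 0.999
grip_force: 0.0
```

>>> {"api": "play_rows", "payload": {
  "linear": [
    [0.2, 0.2, 0],
    [0.4, 0.4, 0],
    [0.6, 0.6, 0],
    [0.8, 0.8, 0],
    [1, 1, 0],
    [1, 1, 0],
    [1, 1, 0]
  ],
  "turn": [0, 0, 0, 0, 0, 0, 0],
  "grip": [-1, -1, -1, -1, -1, -1, -1]
}}

```text
t: 1.77
ee_pos: [467.5, -396.1, 320.8]
tool_rot: [[-0.172, 0.985, 0.001], [0.985, 0.172, 0.001], [0.001, 0.001, -1.0]]
ft_force: [-0.6, 0.3, -0.3]
finger_gap: 0.999
grip_force: 0.0
```

>>> {"api": "play_rows", "payload": {
  "linear": [
    [0.2, 0.2, 0],
    [0.4, 0.4, 0],
    [0.6, 0.6, 0],
    [0.8, 0.8, 0],
    [1, 0.9, 0],
    [1, 0.9, 0]
  ],
  "turn": [0, 0, 0, 0, 0, 0],
  "grip": [-1, -1, -1, -1, -1, -1]
}}

```text
t: 2.27
ee_pos: [575.9, -221.0, 320.5]
tool_rot: [[-0.175, 0.984, 0.002], [0.984, 0.175, 0.005], [0.005, 0.002, -1.0]]
ft_force: [0.9, 1.9, 0.4]
finger_gap: 1.001
grip_force: 0.0
```

>>> {"api": "play_rows", "payload": {
  "linear": [
    [0.25, 0, 0],
    [0.5, 0, 0],
    [0.75, 0, 0],
    [1, 0, 0],
    [1, 0, 0]
  ],
  "turn": [0, 0, 0, 0, 0],
  "grip": [-1, -1, -1, -1, -1]
}}

```text
t: 2.68
ee_pos: [547.3, -74.0, 321.4]
tool_rot: [[-0.174, 0.985, 0.001], [0.985, 0.174, 0.003], [0.003, 0.001, -1.0]]
ft_force: [0.3, 1.5, 0.7]
finger_gap: 0.997
grip_force: 0.0
```

>>> {"api": "play_rows", "payload": {
  "linear": [
    [0.25, 0, 0],
    [0.5, 0, 0],
    [0.75, 0, 0.1],
    [1, 0, 0.2],
    [1, 0, 0.2],
    [1, 0, 0.2],
    [1, 0, 0.2]
  ],
  "turn": [0, 0, 0, 0, 0, 0, 0],
  "grip": [-1, -1, -1, -1, -1, -1, -1]
}}

```text
t: 3.27
ee_pos: [523.8, 63.6, 290.5]
tool_rot: [[-0.163, 0.987, -0.0], [0.987, 0.163, -0.001], [-0.001, -0.0, -1.0]]
ft_force: [0.7, -0.3, 0.9]
finger_gap: 1.001
grip_force: 0.0
```

```bash
python3 - <<'E'
from h import *
p=camera_params("wrist");im=capture("wrist");cv2.imwrite("pics/w1.png",im[:,:,::-1]);np.savez("w1.npz",**p)
print(p["pose"].round(3),p["mtx"][0,0])
c=np.array([561.6,147.8,0]);a=np.radians(9);R=np.array([[np.cos(a),-np.sin(a),0],[np.sin(a),np.cos(a),0],[0,0,1]])
for X in([-50,88,142],[50,88,137],[0,-5,116],[0,-107,149]):print(X,c+R@X,proj(p,c+R@X))
E
```

```text
[[ 9.87000e-01  1.57000e-01  4.40000e-02  5.11999e+02]
 [ 1.63000e-01 -9.51000e-01 -2.63000e-01  1.36687e+02]
 [ 0.00000e+00  2.67000e-01 -9.64000e-01  4.44389e+02]
 [ 0.00000e+00  0.00000e+00  0.00000e+00  1.00000e+00]] 298.10653207075404
[-50, 88, 142] [498.44935005 226.89485072 142.        ] [[282.52750946  21.00756045]]
[50, 88, 137] [597.21818411 242.53829722 137.        ] [[389.82567111  24.57404836]]
[0, -5, 116] [562.38217233 142.8615583  116.        ] [[328.58345731 126.12147895]]
[0, -107, 149] [578.33848776  42.11734756 149.        ] [[328.77846861 226.79271469]]
```

View pics/w1.png

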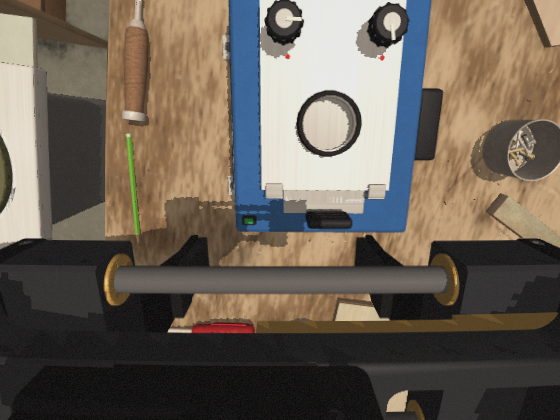

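>>> {"api": "play_rows", "payload": {
  "linear": [
    [0.25, 0, 0],
    [0.5, 0, 0.1],
    [0.75, 0, 0.3],
    [1, 0, 0.4],
    [1, 0, 0.4],
    [1, 0, 0.4],
    [1, 0, 0.4],
    [1, 0, 0.4]
  ],
  "turn": [0, 0, 0, 0, 0, 0, 0, 0],
  "grip": [-1, -1, -1, -1, -1, -1, -1, -1]
}}

```text
t: 3.98
ee_pos: [500.3, 211.1, 231.2]
tool_rot: [[-0.161, 0.987, 0.001], [0.987, 0.161, -0.001], [-0.001, 0.001, -1.0]]
ft_force: [0.4, -1.0, 0.5]
finger_gap: 0.998
grip_force: 0.0
```

```bash
python3 - <<'E'
from h import *
im=cv2.imread("pics/w1.png");p=dict(np.load("w1.npz"))
print(ray(p,[(284,20)],142),ray(p,[(388,20)],137),ray(p,[(329,124)],116),ray(p,[(329,219)],149),ray(p,[(329,219)],132))
s=env.state();T=s["tool_rot"];print(s["ee_pos"])
for z in(200,122): print(T.T@(np.array([499.5,227.5,z])-s["ee_pos"])/150)
E
```

```text
[[499.63343748 227.93763287 142.        ]] [[594.60204254 246.01142058 137.        ]] [[562.37847681 145.08769155 116.        ]] [[576.80035177  50.56836412 149.        ]] [[580.52974649  45.61214625 132.        ]]
[500.32076086 211.10297626 231.16725377]
[0.10895691 0.01197152 0.20769614]
[0.10942952 0.01139567 0.7276956 ]
```

>>> {"api": "play_rows", "payload": {
  "linear": [
    [0.11, 0.01, 0.15],
    [0.11, 0.01, 0.3],
    [0.11, 0.01, 0.45],
    [0.11, 0.01, 0.6],
    [0.11, 0.01, 0.73],
    [0.11, 0.01, 0.73],
    [0.11, 0.01, 0.73],
    [0.11, 0.01, 0.73],
    [0.11, 0.01, 0.73]
  ],
  "turn": [0, 0, 0, 0, 0, 0, 0, 0, 0],
  "grip": [-1, -1, -1, -1, -1, -1, -1, -1, -1]
}}

```text
t: 4.73
ee_pos: [498.8, 230.2, 122.9]
tool_rot: [[-0.164, 0.986, 0.003], [0.986, 0.164, 0.001], [0.0, 0.003, -1.0]]
ft_force: [0.4, 0.0, -0.1]
finger_gap: 1.002
grip_force: 0.0
```

>>> {"api": "play_rows", "payload": {
  "linear": [
    [0, 0, 0],
    [0, 0, 0],
    [0, 0, 0],
    [0, 0, 0],
    [0, 0, 0],
    [0, 0, 0],
    [0, 0, 0],
    [0, 0, 0],
    [0, 0, 0],
    [0, 0, 0]
  ],
  "turn": [0, 0, 0, 0, 0, 0, 0, 0, 0, 0],
  "grip": [1, 1, 1, 1, 1, 1, 1, 1, 1, 1],
  "squeeze": 35
}}

```text
t: 5.57
ee_pos: [498.4, 230.6, 121.2]
tool_rot: [[-0.165, 0.986, 0.002], [0.986, 0.165, 0.001], [0.001, 0.003, -1.0]]
ft_force: [3.5, 1.0, -1.8]
finger_gap: 0.378
grip_force: 35.0
```

>>> {"api": "play_rows", "payload": {
  "linear": [
    [-0.005, 0, 0.01],
    [-0.01, 0, 0.02],
    [-0.01, 0, 0.03],
    [-0.01, 0, 0.04],
    [-0.01, 0, 0.045],
    [-0.01, 0, 0.045],
    [-0.01, 0, 0.045],
    [-0.01, 0, 0.045]
  ],
  "turn": [0, 0, 0, 0, 0, 0, 0, 0],
  "grip": [1, 1, 1, 1, 1, 1, 1, 1]
}}

```text
t: 6.23
ee_pos: [498.4, 230.4, 115.3]
tool_rot: [[-0.166, 0.986, 0.003], [0.986, 0.166, 0.002], [0.002, 0.003, -1.0]]
ft_force: [2.5, 3.2, 6.5]
finger_gap: 0.375
grip_force: 35.0
```

>>> {"api": "play_rows", "payload": {
  "linear": [
    [0, 0, 0.005],
    [0, 0, 0.005],
    [0, 0, 0.005],
    [0, 0, 0.005],
    [0, 0, 0.005],
    [0, 0, 0.005],
    [0, 0, 0.005],
    [0, 0, 0.005],
    [0, 0, 0.005],
    [0, 0, 0.005],
    [0, 0, 0.005],
    [0, 0, 0.005],
    [0, 0, 0.005],
    [0, 0, 0.005],
    [0, 0, 0.005],
    [0, 0, 0.005]
  ],
  "turn": [0.015, 0.03, 0.05, 0.07, 0.09, 0.11, 0.13, 0.15, 0.165, 0.18, 0.195, 0.21, 0.222, 0.232, 0.232, 0.232],
  "grip": [1, 1, 1, 1, 1, 1, 1, 1, 1, 1, 1, 1, 1, 1, 1, 1]
}}

```text
t: 7.57
ee_pos: [500.1, 228.7, 115.0]
tool_rot: [[0.961, 0.277, 0.006], [0.277, -0.961, 0.0], [0.005, 0.001, -1.0]]
ft_force: [5.8, 1.4, 7.2]
finger_gap: 0.376
grip_force: 35.0
```

```bash
python3 - <<'E'
from plant import env
s=env.state();print(s["moment"],s["q"].round(2),s["ft_force"])
E
```

```text
[ 0.30629931 -1.15919499  0.50319828] [ 0.08  0.25 -0.63  1.83  0.16  1.11 -1.9 ] [5.8315973  1.38018543 7.15847924]
```

>>> {"api": "play_rows", "payload": {
  "linear": [
    [0, 0, 0],
    [0, 0, 0],
    [0, 0, 0],
    [0, 0, 0],
    [0, 0, 0]
  ],
  "turn": [0.01, 0.02, 0.02, 0.02, 0.02],
  "grip": [1, 1, 1, 1, 1]
}}

```text
t: 7.98
ee_pos: [498.4, 228.3, 114.3]
tool_rot: [[0.988, 0.155, 0.002], [0.155, -0.988, -0.001], [0.002, 0.002, -1.0]]
ft_force: [2.4, -0.9, 6.4]
finger_gap: 0.374
grip_force: 35.0
```

```bash
python3 - <<'E'
from plant import env
s=env.state();print(s["moment"],s["q"].round(2),s["ft_force"])
E
```

```text
[ 0.06002777 -0.58123202  0.69345074] [ 0.06  0.25 -0.61  1.83  0.16  1.11 -2.02] [ 2.3587548  -0.90026044  6.35873595]
```

>>> {"api": "play_rows", "payload": {
  "linear": [
    [0, 0, 0],
    [0, 0, 0],
    [0, 0, 0],
    [0, 0, 0],
    [0, 0, 0],
    [0, 0, 0]
  ],
  "turn": [0.01, 0.02, 0.03, 0.03, 0.03, 0.03],
  "grip": [1, 1, 1, 1, 1, 1]
}}

```text
t: 8.48
ee_pos: [497.5, 228.4, 114.1]
tool_rot: [[0.999, -0.033, 0.0], [-0.033, -0.999, -0.002], [0.0, 0.002, -1.0]]
ft_force: [1.1, 0.5, 7.2]
finger_gap: 0.374
grip_force: 35.0
```

```bash
python3 - <<'E'
from plant import env
s=env.state();print(s["moment"],s["q"].round(2),s["ft_force"])
E
```

```text
[ 0.07983827 -0.20758049  0.6170836 ] [ 0.04  0.24 -0.59  1.83  0.15  1.11 -2.2 ] [1.07410584 0.50291383 7.17859743]
```

>>> {"api": "play_rows", "payload": {
  "linear": [
    [0, 0, 0],
    [0, 0, 0],
    [0, 0, 0],
    [0, 0, 0],
    [0, 0, 0],
    [0, 0, -0.2],
    [0, 0, -0.4],
    [0, 0, -0.6],
    [0, 0, -0.8],
    [0, -0.0, -1],
    [0, 0, -1],
    [0, 0, -1]
  ],
  "turn": [0, 0, 0, 0, 0, 0, 0, 0, 0, 0, 0, 0],
  "grip": [-1, -1, -1, -1, -1, -1, -1, -1, -1, -1, -1, -1]
}}

```text
t: 9.48
ee_pos: [498.2, 229.3, 265.2]
tool_rot: [[0.999, -0.035, 0.003], [-0.035, -0.999, 0.001], [0.003, -0.001, -1.0]]
ft_force: [0.2, 0.7, -0.0]
finger_gap: 0.995
grip_force: 0.0
```

```bash
python3 - <<'E'
from h import *
p=camera_params("wrist");im=capture("wrist");np.savez("w2.npz",**p)
t=capture("top")[110:225,195:335]
t=cv2.resize(t,None,fx=3,fy=3,interpolation=cv2.INTER_CUBIC)
o=np.zeros((420+345,560,3),np.uint8);cv2.imwrite("pics/w2f.png",im[:,:,::-1])
o=cv2.resize(np.vstack([np.pad(im,((0,0),(0,0),(0,0))),np.pad(t,((0,0),(0,140),(0,0)))]),(434,594))
cv2.imwrite("pics/w2.png",o[:,:,::-1]);print(env.state()["ee_pos"],p["pose"].round(2))
E
```

```text
[496.89995663 228.42648543 262.33475233] [[-3.0000e-02 -9.6000e-01 -2.6000e-01  5.7093e+02]
 [-1.0000e+00  3.0000e-02  1.0000e-02  2.2733e+02]
 [-0.0000e+00  2.6000e-01 -9.6000e-01  4.1933e+02]
 [ 0.0000e+00  0.0000e+00  0.0000e+00  1.0000e+00]]
```

View pics/w2.png

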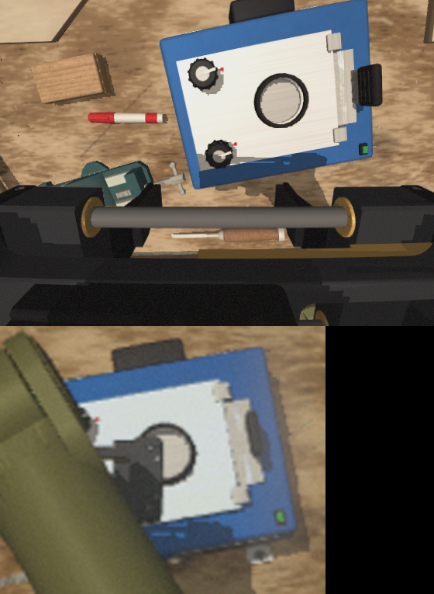

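```bash
python3 - <<'E'
from h import *
im=cv2.imread("pics/w2f.png");a=cv2.resize(im[60:230,225:325],None,fx=3.5,fy=3.5,interpolation=2);b=cv2.resize(im[60:230,400:510],None,fx=3.5,fy=3.5,interpolation=2)
cv2.imwrite("pics/w2c.png",np.hstack([a,b]))
E
```

```text
(no output)
```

View pics/w2c.png

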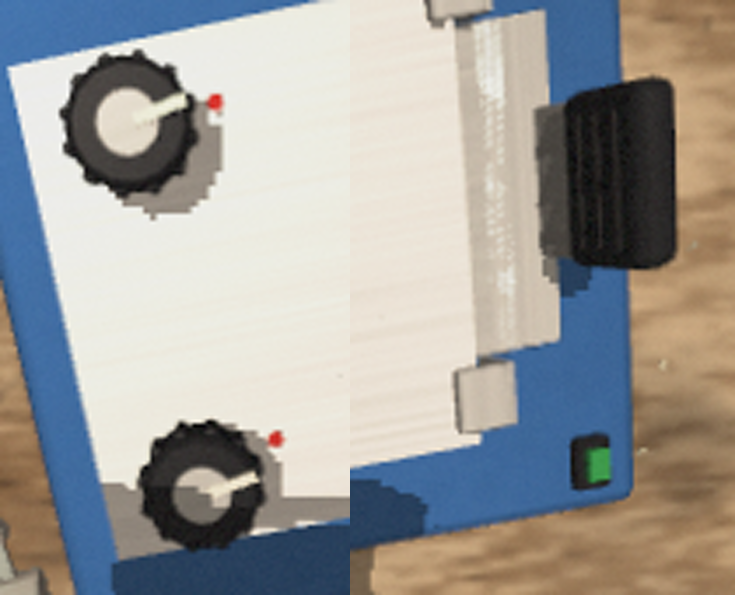

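```bash
python3 - <<'E'
from h import *
p=dict(np.load("w2.npz"))
def cp(x,y):return((x-350)/3.5+400,y/3.5+60)
print("tab top",ray(p,[cp(648,172)],149),"ends",ray(p,[cp(652,80),cp(648,267)],149),"bottom inner edge ctr",ray(p,[cp(570,180)],115))
print("knobs",ray(p,[(200/3.5+225,493/3.5+60)],137.5),ray(p,[(127/3.5+225,122/3.5+60)],137.5))
s=env.state();print(s["ee_pos"],s["tool_rot"].round(3))
E
```

```text
tab top [[579.50995309  48.03613761 149.        ]] ends [[601.39058217  49.77830354 149.        ]
 [556.00492871  44.93495583 149.        ]] bottom inner edge ctr [[578.82192272  47.98677466 115.        ]]
knobs [[499.29179681 229.60983483 137.5       ]] [[597.64713628 244.92847992 137.5       ]]
[496.89995663 228.42648543 262.33475233] [[ 0.999 -0.035 -0.002]
 [-0.035 -0.999 -0.001]
 [-0.002  0.001 -1.   ]]
```

>>> {"api": "play_rows", "payload": {
  "linear": [
    [0.1, 0.2, 0],
    [0.2, 0.4, 0],
    [0.3, 0.6, 0],
    [0.4, 0.8, 0],
    [0.58, 1, 0],
    [0.58, 1, 0],
    [0.58, 1, 0],
    [0.58, 1, 0]
  ],
  "turn": [-0.03, -0.03, -0.03, -0.03, -0.03, -0.03, -0.03, -0.03],
  "grip": [-0.2, -0.2, -0.2, -0.2, -0.2, -0.2, -0.2, -0.2]
}}

```text
t: 10.25
ee_pos: [578.3, 76.2, 261.6]
tool_rot: [[0.988, 0.153, -0.004], [0.153, -0.988, 0.001], [-0.004, -0.001, -1.0]]
ft_force: [0.8, 0.3, -0.4]
finger_gap: 0.608
grip_force: 0.0
```

```bash
python3 - <<'E'
from h import *
s=env.state();print(s["ee_pos"],s["tool_rot"].round(3),s["finger_gap"]);print(s["tool_rot"].T@(np.array([579,45,122])-s["ee_pos"])/150)
E
```

```text
[578.26765916  76.19453685 261.57558656] [[ 0.988  0.153 -0.004]
 [ 0.153 -0.988  0.001]
 [-0.004 -0.001 -1.   ]] 0.6082740119600122
[-0.02365641  0.20741693  0.93033801]
```

>>> {"api": "play_rows", "payload": {
  "linear": [
    [-0.02, 0.2, 0],
    [-0.02, 0.2, 0.15],
    [-0.02, 0.2, 0.3],
    [-0.02, 0.2, 0.45],
    [-0.02, 0.2, 0.6],
    [-0.02, 0.2, 0.6],
    [-0.02, 0.2, 0.6]
  ],
  "turn": [0, 0, 0, 0, 0, 0, 0],
  "grip": [-0.2, -0.2, -0.2, -0.2, -0.2, -0.2, -0.2]
}}

```text
t: 10.83
ee_pos: [579.3, 47.2, 172.4]
tool_rot: [[0.988, 0.156, -0.003], [0.156, -0.988, 0.0], [-0.003, -0.001, -1.0]]
ft_force: [0.6, 0.5, -0.3]
finger_gap: 0.6
grip_force: 0.0
```

```bash
python3 - <<'E'
from h import *
s=env.state();print(s["ee_pos"])
im=capture("wrist");cv2.imwrite("pics/w3.png",im[:,:,::-1])
E
```

```text
[579.25886218  47.24418714 172.3775364 ]
```

View pics/w3.png

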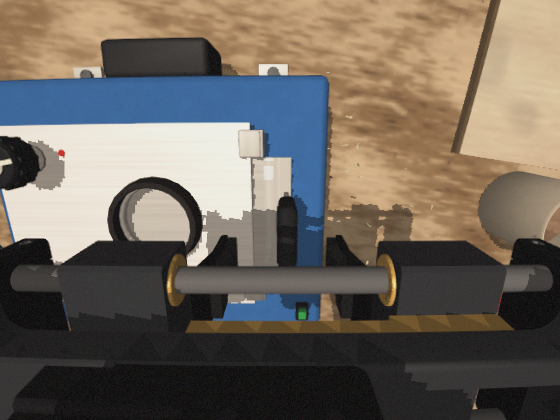

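The tab is at about (287,230), centred between the fingers at x = 225 and 340, so I can descend and grip.

>>> {"api": "play_rows", "payload": {
  "linear": [
    [0, 0.01, 0.1],
    [0, 0.01, 0.2],
    [0, 0.01, 0.3],
    [0, 0.01, 0.33],
    [0, 0.01, 0.33],
    [0, 0.01, 0.33]
  ],
  "turn": [0, 0, 0, 0, 0, 0],
  "grip": [-0.2, -0.2, -0.2, -0.2, -0.2, -0.2]
}}

```text
t: 11.38
ee_pos: [581.9, 44.8, 125.5]
tool_rot: [[0.988, 0.154, 0.002], [0.154, -0.988, 0.0], [0.002, 0.0, -1.0]]
ft_force: [0.7, 0.1, 0.4]
finger_gap: 0.596
grip_force: 0.0
```

>>> {"api": "play_rows", "payload": {
  "linear": [
    [0, 0, 0],
    [0, 0, 0],
    [0, 0, 0],
    [0, 0, 0],
    [0, 0, 0],
    [0, 0, 0],
    [0, 0, 0],
    [0, 0, 0],
    [0, 0, 0],
    [0, 0, 0]
  ],
  "turn": [0, 0, 0, 0, 0, 0, 0, 0, 0, 0],
  "grip": [1, 1, 1, 1, 1, 1, 1, 1, 1, 1],
  "squeeze": 35
}}

```text
t: 12.22
ee_pos: [581.1, 43.9, 124.0]
tool_rot: [[0.988, 0.153, 0.0], [0.153, -0.988, -0.001], [-0.0, 0.001, -1.0]]
ft_force: [0.8, -0.8, 0.4]
finger_gap: 0.134
grip_force: 35.0
```

>>> {"api": "play_rows", "payload": {
  "linear": [
    [0, 0.03, 0],
    [0, 0.06, 0],
    [0, 0.09, 0],
    [0, 0.12, 0],
    [0, 0.15, 0],
    [0, 0.17, 0],
    [0, 0.19, 0],
    [0, 0.2, 0],
    [0, 0.2, 0],
    [0, 0.2, 0],
    [0, 0.2, 0],
    [0, 0.2, 0],
    [0, 0.2, 0]
  ],
  "turn": [0, 0, 0, 0, 0, 0, 0, 0, 0, 0, 0, 0, 0],
  "grip": [1, 1, 1, 1, 1, 1, 1, 1, 1, 1, 1, 1, 1]
}}

```text
t: 13.3
ee_pos: [585.1, 18.8, 124.0]
tool_rot: [[0.988, 0.156, -0.001], [0.156, -0.988, 0.005], [-0.0, -0.005, -1.0]]
ft_force: [-1.3, 7.5, -0.2]
finger_gap: 0.135
grip_force: 35.0
```

```bash
python3 - <<'E'
from h import *
s=env.state();print(s["ee_pos"],np.linalg.norm((s["ee_pos"]-[581.1,43.9,124])[:2]),s["ft_force"])
im=capture("wrist")
im2=capture("side")[190:290,190:310]
cv2.imwrite("pics/w4.png",np.hstack([cv2.resize(im[100:300,100:400],(450,300)),cv2.resize(im2,(350,300),interpolation=2)])[:,:,::-1])
E
```

```text
[585.13004145  18.82774527 123.99689157] 25.39407788227085 [-1.28141157  7.48920829 -0.24410485]
```

View pics/w4.png

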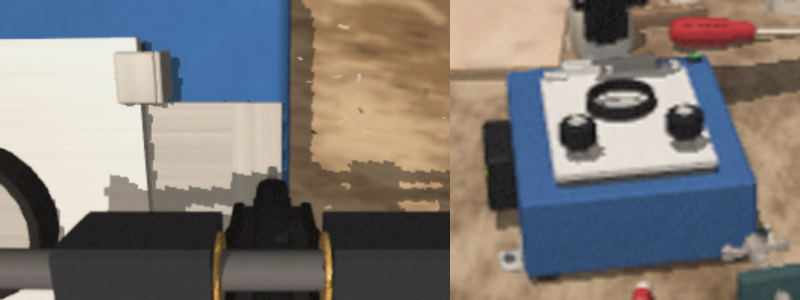

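The tab has moved 25.4 mm. The 7.6 N pull agrees with that, and the red line isn't out yet, so about 4.5 mm is left.

>>> {"api": "play_rows", "payload": {
  "linear": [
    [0, 0.02, 0],
    [0, 0.035, 0],
    [0, 0.035, 0],
    [0, 0.035, 0],
    [0, 0.035, 0],
    [0, 0.035, 0],
    [0, 0.035, 0],
    [0, 0.035, 0],
    [0, 0.035, 0],
    [0, 0.035, 0],
    [0, 0.035, 0],
    [0, 0.035, 0]
  ],
  "turn": [0, 0, 0, 0, 0, 0, 0, 0, 0, 0, 0, 0],
  "grip": [1, 1, 1, 1, 1, 1, 1, 1, 1, 1, 1, 1]
}}

```text
t: 14.4
ee_pos: [585.9, 14.1, 124.0]
tool_rot: [[0.988, 0.156, -0.001], [0.156, -0.988, 0.005], [-0.0, -0.005, -1.0]]
ft_force: [-1.3, 9.1, 0.8]
finger_gap: 0.134
grip_force: 35.1
```

```bash
python3 - <<'E'
from h import *
im=capture("wrist")
s=env.state();print(s["ee_pos"],np.linalg.norm((s["ee_pos"]-[581.1,43.9,124])[:2]),s["ft_force"])
cv2.imwrite("pics/w5.png",cv2.resize(im[80:260,60:330],None,fx=2.5,fy=2.5)[:,:,::-1])
E
```

```text
[585.85508472  14.05766988 123.97952686] 30.2187937807326 [-1.71880573  7.50171832  0.69985709]
```

View pics/w5.png

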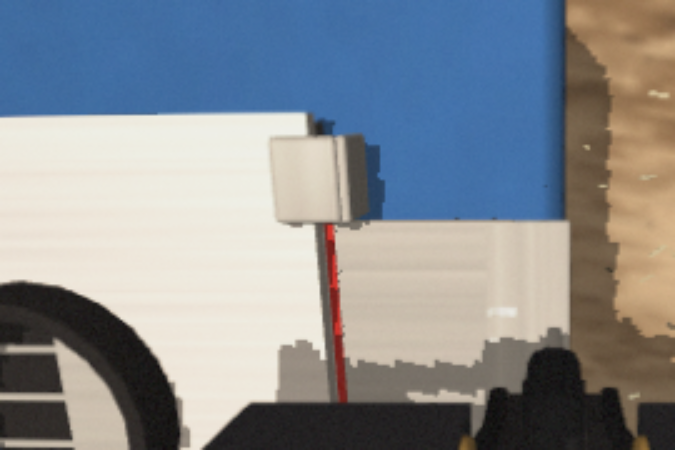

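The red line has just come out at the plate edge (around (335,310) in the crop). The tab has moved 30.2 mm with 8 to 9 N on it, so the shutter is at half travel and I'm handing in.

```bash
python3 -c "
from plant import env
print(env.sign_off())"
```

```text
the job is handed in; nothing more can be done
None
```

I locked the knob and handed the job in with the gripper still holding the tab and the shutter about 30 mm out, its red line just showing; the sign-off returned no verdict.

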